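# Snap the grease coupler onto the bearing's leaning nipple and hold it down

## Task

Grease the bearing that has the grease nipple: pick up the grease coupler that stands on the bench, press it squarely onto the leaning nipple until it snaps over the head, and push it fully home against the valve's spring. Finish while still gripping the coupler and holding it pressed home, and leave everything else on the bench where it is.

Things in the scene. Friction and masses are not known exactly. Their poses are not given: they have to be found in the camera images.
- coupler: Loose grease coupler, 0.35 kg, standing on its open mouth, 104 mm tall. Origin: centre of the mouth (underside); z up its axis. Up from the mouth: steel sleeve 34 mm across (0-40 mm) with a bore 21 mm across, 30 mm deep; round flange 44 mm across (40-46); square aluminium grip 26 x 26 mm, sides along its x and y (46-98); cap 20 mm across (98-104).
- coupler_grip (a point): Point on the coupler's axis 70 mm above its mouth, in the middle of the square grip. Fingertips placed just above the flange (46 mm) can push down on it. In the bore, 12 mm from the mouth, two sprung jaws 13.6 mm apart snap over the nipple's head.
- nipple: Steel grease nipple, fixed on the bearing's shoulder. z points outwards along it and leans 0.5 rad from vertical, towards the bearing's -x; y lies along the bearing's shaft. Origin: centre of a flat round collar 40 mm across, 98 mm above the bench, on which the coupler's mouth rests when fully home. Above it: neck 12 mm across, head 17 mm across at 18-20 mm, tapering to 11 mm at 28 mm.
- nipple_tip (a point): Tip of the sprung brass valve pin (7 mm across) when out: on the nipple's axis, 38 mm above its origin. Coming on, the coupler's jaws touch the head when its mouth is 12 mm from home and snap past it at about 6 mm (a bump of under 10 N, then a slight pull inwards); its bore pushes the pin in over the last 8 mm.
- valve (a joint): Travel of the nipple's valve pin: 0 out, 0.008 m fully in (coupler home). Its spring pushes back with 2.4 N at the start and 12 N at 0.008 m. If let go, the snapped coupler is pushed back by several mm and sags aslant.
- bearing: The grey cast pillow-block bearing with the nipple, bolted to the bench. Origin: centre of its underside. Base 150 mm along x, 44 mm along y, 16 mm thick; round housing 80 mm across centred 45 mm up; steel shaft stub 24 mm across, 114 mm long, along y through that centre. The nipple sits on the shoulder towards -x, its collar centre at x -29 mm, y 0, z 98 mm.
- plugged_bearing: A second bearing of the same shape, bolted down, which has only a low hexagonal plug (7 mm proud) in place of the nipple: leave it alone. Origin: centre of its underside.
- grease_tin: Bystander: closed aluminium tin, 72 mm across, 85 mm tall; origin at the centre of its underside.
- race: Bystander: steel bearing race lying flat, 62 mm across, 18 mm tall; origin at the centre of its underside.
- bush: Bystander: solid brass bush, 38 mm across, 35 mm tall; origin at the centre of its underside.
- wrench: Bystander: wrench lying flat along its x axis.
- screwdriver: Bystander: screwdriver lying along its x axis.
- oil_bottle: Bystander: white plastic bottle, 60 mm across, 160 mm tall; origin at the centre of its underside.

How it is judged:
By the outcome, as a careful person would: the job done as asked, in the order asked, and still so for the second after the job is handed in, while the arm keeps its last pose, push and grip.
It also fails if it takes over 38 s, if anything falls off the work surface, if the arm or the gripper's body presses on something with over 40 N, if the wrist force passes 120 N, or if a joint passes its speed limit or range.

## Robot

A 6-joint arm with a two-finger parallel gripper is mounted at the origin on the work surface. World frame = base frame: x ahead of the robot, y to its left, z up, the work surface at z = 0. Lengths are in m, angles in rad, forces in N, time in s.
With the tool pointing down it reaches from about 0.3 to 0.775 m from the base axis. Payload 14.6 kg.
Tool frame: the origin (TCP) lies at the very end of the fingers, on their centre line; the grasp point (between the pads) lies 19 mm behind it; z points along the fingers, y is the direction in which the jaws open and shut (so a half turn about z gives the same grasp; the last joint's range is limited). The gripper opens to 94 mm and grips with 3 to 60 N. Pads are 16 mm wide; open, the fingers measure 119 mm over their backs; the gripper's body (75 mm by 177 mm) begins 78 mm behind the grasp point.
Start: joints at [1.099, 0.3, 1.521, -0, 1.321, -0.067], TCP at [0.217, 0.506, 0.205] pointing down, gripper open.
Joint ranges: [-3.03, 3.03], [-0.79, 2.21], [0.23, 2.52], [-1.04, 4.18], [0, 3.07], [-2.55, 2.55]. Speed limits (rad/s): [2.22, 2.22, 2.57, 3.14, 3.14, 3.14].

## Interface

Orientations are given as [roll, pitch, yaw] about the fixed x, y, z axes, in that order (R = Rz(yaw) Ry(pitch) Rx(roll)).
In Python, from station import ctrl, vision, ticket gives the robot as it stands.
- The arm moves only by the tool step_arm, never from a script. Its argument "steps" is a list of rows, each an object of numbers: "x", "y", "z": the shift along the tool's x, y, z in m; "ax", "ay", "az": the turn, a rotation vector about the tool's x, y, z in degrees; "claw": the finger opening in m, from 0 to 0.094. A call has 1 to 5 rows; each row shifts and turns the pose as measured when the row begins, along the tool's axes as they then stand; what a row does not reach is not made up. A row lasts 1/12 s, in which the tool goes at most 41.7 mm and 7.16 degrees, less where a joint would pass 70% of its speed; a pose out of reach is approached as far as the arm can. A call with a gripper value outside its range is refused whole. The fingers move at their own pace and stop on an object; "grip_force" is the grip in N (left out, the last holds). Time passes only in rows, so rows that do not move let the fingers close. It gives the time, the measured TCP pose, the force and the opening at its end, in the units of the state.
- ctrl.get_obs(): the state, without advancing time (a new reading comes with each control period).
- vision.camera(name): name is "scene" or "side" or "wrist"; returns (picture, depth): 384x512x3 uint8, red, green, blue; 384x512 float32, m along the optical axis (not along the pixel's ray), 0 where there is no reading.
- vision.camera_params(name): a dict with "fov_y" (degrees; the focal length in pixels is half the picture's height over the tangent of half this angle, whatever the lens; pixels are square), "cx", "cy" (the principal point, pixels), "k1" (the pictures are not rectified: a ray, as slopes to the right and down, at radius r is drawn at 1 + k1 r^2 times it, then the intrinsics apply), "origin" and "attitude" of the camera in the world; the wrist camera has in their place "mount" (4x4, takes a point from camera to tool coordinates, whose origin is the TCP and whose axes are the flange's). Camera axes: x right, y up, looking along -z (the intrinsics and any distortion apply to the point x, -y, -z); pixel columns grow to the right and rows downward; lengths in m; the calibration is good to about 2 mm. A picture is of the moment at which its call begins: read the wrist's pose just before it. camera_params takes no time and is no camera call.
- ticket.hand_in(): hands the job in, once; it reports no verdict.
The state is a dict: "time_s": time; "qpos": joint angles; "joint_vel": joint speeds; "tau": joint torques, N m; "ee_pos": TCP position; "eef_rot": TCP orientation; "force": force on the tool from outside, world axes, zero at the start; "moment": the same for the moment, N m; "grip_width": finger opening in m.
Only numpy, scipy, OpenCV 4.12 (cv2) and the standard library are available. Lean on these libraries where they do the work, as an engineer would, in place of code of your own. Each camera call takes 0.05 s, during which the arm holds its last target.

## Working session

There is one attempt and no reset: what is moved stays moved. The work goes in short steps, Python scripts to look and compute and a tool call to move; the robot and the scene stay as the last step left them, time stands still between calls to the robot, and variables do not carry over. Pictures are saved under pics/ and viewed, and the job is handed in when it is done.

Besides the shell and the picture viewer there is one more tool, called after "Request:" as name(argument=value, ...) on one line, values as JSON. step_arm: Moves the arm, as the interface text tells. Its arguments: {"type":"object","properties":{"steps":{"type":"array"},"grip_force":{"type":"number"}},"required":["steps"]}

```bash
ls; mkdir -p pics; cat > h.py <<'E'
import numpy as np, cv2
from station import ctrl, vision, ticket
from scipy.spatial.transform import Rotation as R
def snap(name,tag):
    o=ctrl.get_obs(); im,d=vision.camera(name); p=vision.camera_params(name)
    cv2.imwrite(f'pics/{tag}.png',im[:,:,::-1]); np.savez(f'pics/{tag}.npz',im=im,d=d,ee=o['ee_pos'],rot=o['eef_rot'])
    return im,d,p,o
E
python3 - <<'E'
from h import *
for n in ['scene','side','wrist']:
    im,d,p,o=snap(n,n+'0'); print(p)
print(o)
E
```

```text
pics
{'fov_y': 45.73986611084091, 'cx': 256.46483288926464, 'cy': 182.17071600982533, 'k1': -0.006387642870417347, 'origin': array([1.19377224, 0.39533736, 1.19558694]), 'attitude': array([ 0.58749966, -0.00630797,  2.03221428])}
{'fov_y': 51.3643815937522, 'cx': 260.1930593669414, 'cy': 195.7424821901906, 'k1': -0.12579956394568081, 'origin': array([ 0.17577711, -0.47230533,  0.86208147]), 'attitude': array([ 0.68283283,  0.01446871, -0.56786531])}
{'fov_y': 60.32971699471303, 'cx': 260.45218506239155, 'cy': 189.22483399935217, 'k1': -0.08567854525470864, 'mount': array([[ 3.61044968e-04,  9.65906783e-01,  2.58889852e-01,
         7.37471928e-02],
       [ 9.99999901e-01, -2.81693424e-04, -3.43603054e-04,
        -2.43626579e-04],
       [-2.58960952e-04,  2.58889950e-01, -9.65906790e-01,
        -1.77835093e-01],
       [ 0.00000000e+00,  0.00000000e+00,  0.00000000e+00,
         1.00000000e+00]])}
{'time_s': 0.1, 'qpos': array([ 1.09937403e+00,  3.00426423e-01,  1.52149138e+00,  5.94377259e-06,
        1.32068372e+00, -6.66016833e-02]), 'joint_vel': array([-2.08424586e-03, -8.28468000e-04, -2.32865045e-03, -3.25328285e-05,
        1.95802534e-03,  1.66778617e-03]), 'tau': array([-1.30137363e-03, -5.32646263e+01, -3.53285658e+01,  7.08379224e-02,
        2.34434847e-02, -7.28675991e-05]), 'ee_pos': array([0.21652151, 0.50534764, 0.20494878]), 'eef_rot': array([-3.14058640e+00, -7.28873499e-05,  2.73677053e+00]), 'force': array([ 0.16741594, -0.25243831, -0.52057272]), 'moment': array([ 0.00262689, -0.05404755,  0.0433411 ]), 'grip_width': 0.09401133411849164}
```

View pics/scene0.png

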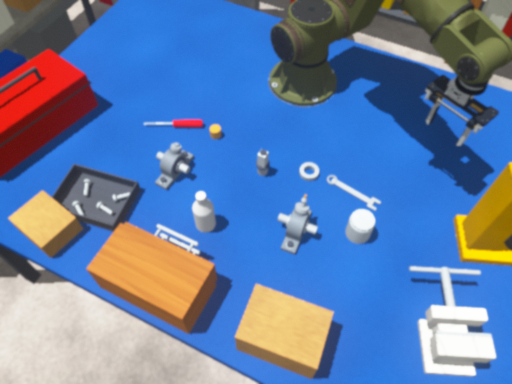

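View pics/side0.png

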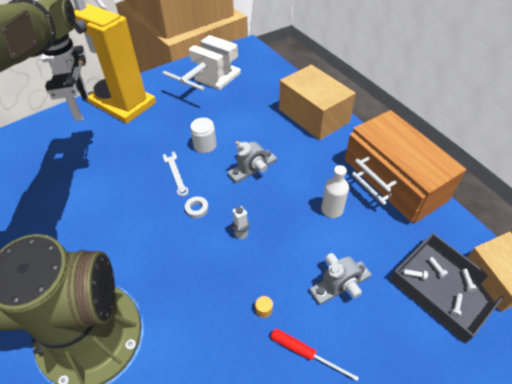

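View pics/wrist0.png

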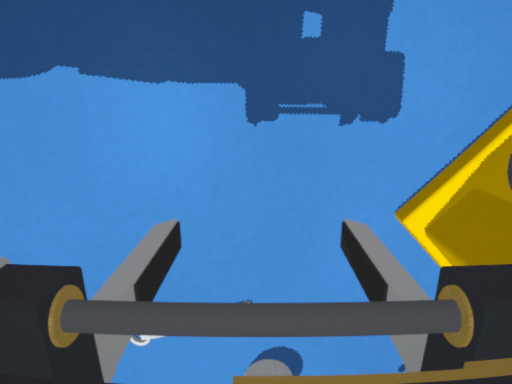

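```bash
cat >> h.py <<'E'
def Tcam(p,o=None):
    T=np.eye(4)
    if 'mount' in p:
        W=np.eye(4); W[:3,:3]=R.from_euler('xyz',o['eef_rot']).as_matrix(); W[:3,3]=o['ee_pos']; return W@p['mount']
    T[:3,:3]=R.from_euler('xyz',p['attitude']).as_matrix(); T[:3,3]=p['origin']; return T
def K(p):
    f=192/np.tan(np.radians(p['fov_y']/2)); return np.array([[f,0,p['cx']],[0,f,p['cy']],[0,0,1]])
def unproj(px,d,p,T):
    px=np.asarray(px,float).reshape(-1,1,2)
    s=cv2.undistortPoints(px,K(p),np.array([p['k1'],0,0,0.]),).reshape(-1,2)
    c=np.c_[s[:,0]*d,-s[:,1]*d,-d]
    return c@T[:3,:3].T+T[:3,3]
def cloud(d,p,T):
    v,u=np.mgrid[0:384,0:512]; return unproj(np.c_[u.ravel(),v.ravel()],d.ravel(),p,T).reshape(384,512,3)
def proj(P,p,T):
    c=(np.asarray(P,float).reshape(-1,3)-T[:3,3])@T[:3,:3]; c=c*[1,-1,-1]
    return cv2.projectPoints(c,np.zeros(3),np.zeros(3),K(p),np.array([p['k1'],0,0,0.]))[0].reshape(-1,2)
E
python3 - <<'E'
from h import *
out=[]
for n,boxes in [('scene',[(297,215),(175,165),(263,162)]),('side',[(252,160),(340,275),(240,222)])]:
    z=np.load(f'pics/{n}0.npz'); p=vision.camera_params(n);T=Tcam(p)
    C=cloud(z['d'],p,T); np.save(f'pics/{n}C.npy',C)
    row=[]
    for u,v in boxes:
        row.append(cv2.resize(z['im'][v-38:v+38,u-38:u+38],(260,260),interpolation=cv2.INTER_CUBIC))
    out.append(np.hstack(row))
    t=[(60,350),(20,300)] if n=='scene' else [(150,250),(300,250),(220,300)]
    for u,v in t+boxes: print(n,u,v,C[v,u])
cv2.imwrite('pics/zoom.png',np.vstack(out)[:,:,::-1])
E
```

```text
scene 60 350 [ 1.13537892 -0.52058037 -0.74304339]
scene 20 300 [ 1.04679414 -0.8197849  -0.75124633]
scene 297 215 [0.57621458 0.22283701 0.08482172]
scene 175 165 [ 0.57516359 -0.18097756  0.07116673]
scene 263 162 [0.4457384  0.05360778 0.07262243]
side 150 250 [ 0.2118963   0.12991277 -0.00106536]
side 300 250 [ 5.31408642e-01 -7.73905582e-02  4.94541030e-04]
side 220 300 [ 0.29689684 -0.08586567 -0.00041411]
side 252 160 [0.56613652 0.20363132 0.06185477]
side 340 275 [ 0.52831748 -0.21807237  0.09299065]
side 240 222 [0.42726322 0.03450844 0.07007858]
```

View pics/zoom.png

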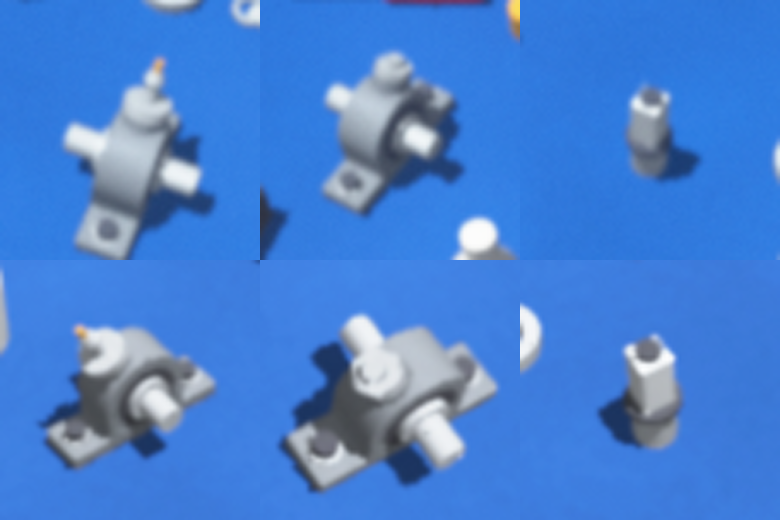

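```bash
cat >> h.py <<'E'
from scipy.optimize import least_squares
def sd_box(P,c,h):
    q=np.abs(P-c)-h; return np.linalg.norm(np.maximum(q,0),axis=1)+np.minimum(q.max(1),0)
def sd_cyl(P,a,n,r,h0,h1): # axis pt a, dir n, from h0 to h1
    n=np.array(n,float); v=P-a; t=v@n; rad=np.linalg.norm(v-np.outer(t,n),axis=1)
    q=np.c_[rad-r,np.abs(t-(h0+h1)/2)-(h1-h0)/2]
    return np.linalg.norm(np.maximum(q,0),axis=1)+np.minimum(q.max(1),0)
AX=np.array([-np.sin(.5),0,np.cos(.5)])
def sd_bear(P,w=.036):
    return np.min([sd_box(P,[0,0,.008],[.075,.022,.008]),sd_cyl(P,[0,0,.045],[0,1,0],.04,-w/2,w/2),
      sd_cyl(P,[0,0,.045],[0,1,0],.012,-.057,.057),sd_cyl(P,[-.029,0,.098],AX,.020,-.03,0),
      sd_cyl(P,[-.029,0,.098],AX,.006,0,.02),sd_cyl(P,[-.029,0,.098],AX,.0075,.018,.028),sd_cyl(P,[-.029,0,.098],AX,.0035,.018,.038)],axis=0)
def sd_coup(P):
    z=[0,0,1]; o=[0,0,0]
    return np.min([sd_cyl(P,o,z,.017,0,.04),sd_cyl(P,o,z,.022,.04,.046),sd_box(P,[0,0,.072],[.013,.013,.026]),sd_cyl(P,o,z,.01,.098,.104)],axis=0)
def fit(P,sd,x0,tz=False,scale=.002):
    def loc(x):
        c,s=np.cos(x[2]),np.sin(x[2]); Q=P-[x[0],x[1],x[3] if tz else 0]
        return np.c_[c*Q[:,0]+s*Q[:,1],-s*Q[:,0]+c*Q[:,1],Q[:,2]]
    r=least_squares(lambda x:sd(loc(x)),list(x0)+([0] if tz else []),loss='cauchy',f_scale=scale,x_scale=[.01,.01,.1]+([.01] if tz else []))
    e=sd(loc(r.x)); return r.x,np.median(np.abs(e)),r.cost,loc(r.x)
E
python3 - <<'E'
from h import *
S=[np.load('pics/sceneC.npy').reshape(-1,3),np.load('pics/sideC.npy').reshape(-1,3)]
def near(C,c,r,z0=.006): return C[(np.linalg.norm(C[:,:2]-c,axis=1)<r)&(C[:,2]>z0)&(C[:,2]<.2)]
for nm,sd,c,r in [('bear',sd_bear,(.575,.225),.095),('coup',sd_coup,(.436,.043),.045)]:
    for lab,Cs in [('scene',S[:1]),('side',S[1:]),('both',S)]:
        P=np.vstack([near(C,c,r) for C in Cs]); best=None
        for y in np.arange(0,2*np.pi,.5):
            f=fit(P,sd,[*c,y],tz=True)
            if best is None or f[2]<best[2]: best=f
        print(nm,lab,len(P),best[0].round(4),best[1],best[2])
E
```

```text
bear scene 1147 [0.5803 0.2291 0.0788 0.0013] 0.0016854008581650357 0.002221134873755096
bear side 1118 [5.816e-01 2.256e-01 4.770e-02 5.000e-04] 0.0013369650096055497 0.0015425264350221845
bear both 2265 [0.5809 0.2272 0.0695 0.001 ] 0.0016355237357823932 0.0039644384078940595
coup scene 282 [0.4336 0.0459 1.5624 0.0016] 0.0010780294349073483 0.00029129620731165224
coup side 412 [ 4.344e-01  4.640e-02 -4.010e-02  1.000e-04] 0.0005943053716034076 0.00015235934170143667
coup both 694 [4.3410e-01 4.6300e-02 1.5402e+00 6.0000e-04] 0.0007603502915153274 0.0004703030961396203
```

```bash
cat >> h.py <<'E'
def plan(pos,Rt,maxd=.036,maxa=6.5,n=None,o=None):
    o=o or ctrl.get_obs(); p=np.array(o['ee_pos']); r=R.from_euler('xyz',o['eef_rot']); 
    rv=(r.inv()*Rt).as_rotvec(); D=np.array(pos)-p
    N=n or max(1,int(np.ceil(max(np.linalg.norm(D)/maxd,np.degrees(np.linalg.norm(rv))/maxa))))
    print('dist mm',(D*1000).round(1),'tool mm',(r.inv().apply(D)*1000).round(1),'rot deg',np.degrees(rv).round(2),'N',N)
    for i in range(N):
        s=r.inv().apply(D/N); print((s*1000).round(1),np.degrees(rv/N).round(2)); r=r*R.from_rotvec(rv/N)
def down(yaw): return R.from_euler('xyz',[np.pi,0,yaw])
E
python3 - <<'E'
from h import *
plan([.434,.046,.205],down(1.54))
E
```

```text
dist mm [ 217.5 -459.4   -0. ] tool mm [-3.808e+02 -3.366e+02  3.000e-01] rot deg [-5.000e-02  3.000e-02  6.857e+01] N 15
[-25.4 -22.4   0. ] [-0.    0.    4.57]
[-27.1 -20.3   0. ] [-0.    0.    4.57]
[-28.6 -18.1   0. ] [-0.    0.    4.57]
[-30.  -15.8   0. ] [-0.    0.    4.57]
[-31.1 -13.3   0. ] [-0.    0.    4.57]
[-32.1 -10.8   0. ] [-0.    0.    4.57]
[-32.9  -8.2   0. ] [-0.    0.    4.57]
[-33.4  -5.6   0. ] [-0.    0.    4.57]
[-33.8  -2.9   0. ] [-0.    0.    4.57]
[-33.9  -0.2   0. ] [-0.    0.    4.57]
[-33.8   2.5   0. ] [-0.    0.    4.57]
[-33.5   5.2   0. ] [-0.    0.    4.57]
[-33.    7.8   0. ] [-0.    0.    4.57]
[-32.2  10.4   0. ] [-0.    0.    4.57]
[-31.3  13.    0. ] [-0.    0.    4.57]
```

Request:
step_arm(steps=[{"x": -0.025, "y": -0.022, "az": 4.5}, {"x": -0.027, "y": -0.02, "az": 4.5}, {"x": -0.029, "y": -0.018, "az": 4.5}, {"x": -0.03, "y": -0.016, "az": 4.5}, {"x": -0.031, "y": -0.013, "az": 4.5}])

```text
validation failed for argument at $.st...
```

Request:
step_arm(steps=[{"x": -0.032, "y": -0.011, "az": 4.5}, {"x": -0.033, "y": -0.008, "az": 4.5}, {"x": -0.033, "y": -0.006, "az": 4.5}, {"x": -0.034, "y": -0.003, "az": 4.5}, {"x": -0.034, "y": 0, "az": 4.5}])

```text
validation failed for argument at $.st...
```

Request:
step_arm(steps=[{"x": -0.025, "y": -0.022, "z": 0.0, "ax": 0.0, "ay": 0.0, "az": 4.5, "claw": 0.094}, {"x": -0.027, "y": -0.02, "z": 0.0, "ax": 0.0, "ay": 0.0, "az": 4.5, "claw": 0.094}, {"x": -0.029, "y": -0.018, "z": 0.0, "ax": 0.0, "ay": 0.0, "az": 4.5, "claw": 0.094}, {"x": -0.03, "y": -0.016, "z": 0.0, "ax": 0.0, "ay": 0.0, "az": 4.5, "claw": 0.094}, {"x": -0.031, "y": -0.013, "z": 0.0, "ax": 0.0, "ay": 0.0, "az": 4.5, "claw": 0.094}])

```text
time_s: 0.57
ee_pos: [0.2884, 0.3509, 0.2027]
eef_rot: [-3.138, 0.0, 2.338]
force: [0.6, 0.8, -0.7]
grip_width: 0.094
```

Request:
step_arm(steps=[{"x": -0.032, "y": -0.011, "z": 0.0, "ax": 0.0, "ay": 0.0, "az": 4.5, "claw": 0.094}, {"x": -0.033, "y": -0.008, "z": 0.0, "ax": 0.0, "ay": 0.0, "az": 4.5, "claw": 0.094}, {"x": -0.033, "y": -0.006, "z": 0.0, "ax": 0.0, "ay": 0.0, "az": 4.5, "claw": 0.094}, {"x": -0.034, "y": -0.003, "z": 0.0, "ax": 0.0, "ay": 0.0, "az": 4.5, "claw": 0.094}, {"x": -0.034, "y": 0.0, "z": 0.0, "ax": 0.0, "ay": 0.0, "az": 4.5, "claw": 0.094}])

```text
time_s: 0.98
ee_pos: [0.3608, 0.1892, 0.2027]
eef_rot: [-3.138, 0.002, 1.926]
force: [0.5, 0.7, -0.2]
grip_width: 0.0936
```

```bash
python3 - <<'E'
from h import *
plan([.434,.046,.205],down(1.54))
E
```

```text
dist mm [  73.2 -143.2    2.3] tool mm [-159.7   18.8   -2.1] rot deg [-0.19  0.16 22.12] N 5
[-31.9   3.8  -0.4] [-0.04  0.03  4.42]
[-31.6   6.2  -0.4] [-0.04  0.03  4.42]
[-31.    8.6  -0.4] [-0.04  0.03  4.42]
[-30.2  11.   -0.5] [-0.04  0.03  4.42]
[-29.3  13.3  -0.5] [-0.04  0.03  4.42]
```

Request:
step_arm(steps=[{"x": -0.032, "y": 0.004, "z": 0.0, "ax": 0.0, "ay": 0.0, "az": 4.5, "claw": 0.094}, {"x": -0.032, "y": 0.006, "z": 0.0, "ax": 0.0, "ay": 0.0, "az": 4.5, "claw": 0.094}, {"x": -0.031, "y": 0.009, "z": 0.0, "ax": 0.0, "ay": 0.0, "az": 4.5, "claw": 0.094}, {"x": -0.03, "y": 0.011, "z": 0.0, "ax": 0.0, "ay": 0.0, "az": 4.5, "claw": 0.094}, {"x": -0.029, "y": 0.013, "z": 0.0, "ax": 0.0, "ay": 0.0, "az": 4.5, "claw": 0.094}])

```text
time_s: 1.4
ee_pos: [0.4342, 0.0367, 0.2032]
eef_rot: [-3.14, 0.003, 1.513]
force: [0.2, 0.5, 0.3]
grip_width: 0.0941
```

```bash
python3 - <<'E'
from h import *
plan([.434,.046,.205],down(1.54))
snap('wrist','w1')
E
```

```text
dist mm [-0.2  9.3  1.8] tool mm [ 9.3 -0.7 -1.9] rot deg [-0.11  0.18 -1.57] N 1
[ 9.3 -0.7 -1.9] [-0.11  0.18 -1.57]
```

View pics/w1.png

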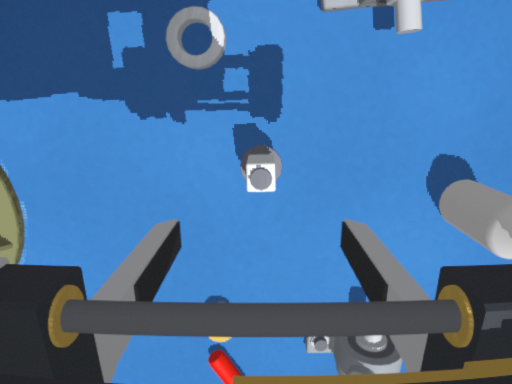

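The coupler's cap shows at (261,178) with its square grip aligned to the jaws; the race is at (195,38) and the oil bottle at the right. I'll measure the coupler from this view.

```bash
python3 - <<'E'
from h import *
z=np.load('pics/w1.npz'); p=vision.camera_params('wrist'); o=dict(ee_pos=z['ee'],eef_rot=z['rot'])
T=Tcam(p,o); C=cloud(z['d'],p,T).reshape(-1,3)
P=C[(np.linalg.norm(C[:,:2]-[.434,.046],axis=1)<.035)&(C[:,2]>.006)&(C[:,2]<.12)]
f=fit(P,sd_coup,[.434,.046,0],tz=True); print(len(P),f[0],f[1])
im=z['im']; g=im.min(2).astype(int)
# top face contour
m=((im.min(2)>180)).astype(np.uint8); m[:150]=0;m[200:]=0;m[:,:235]=0;m[:,290:]=0
c=max(cv2.findContours(m,0,1)[0],key=cv2.contourArea); print(cv2.minAreaRect(c))
r=cv2.minAreaRect(c); box=cv2.boxPoints(r); W=unproj(box,np.full(4,np.median(z['d'][178,250:254])),p,T); print(W.mean(0), np.degrees(np.arctan2(W[1,1]-W[0,1],W[1,0]-W[0,0])))
E
```

```text
1559 [ 0.4359454   0.04491047 -0.0313134  -0.00139046] 0.0003472231447773852
((260.7894287109375, 177.44625854492188), (28.017353057861328, 28.683443069458008), 87.61405944824219)
[0.43616821 0.04677083 0.1027936 ] -1.0089769664696917
```

Request:
step_arm(steps=[{"x": 0.009, "y": 0.001, "z": 0.02, "ax": 0.0, "ay": 0.2, "az": -1.5, "claw": 0.094}, {"x": 0.0, "y": 0.0, "z": 0.03, "ax": 0.0, "ay": 0.0, "az": 0.0, "claw": 0.094}, {"x": 0.0, "y": 0.0, "z": 0.03, "ax": 0.0, "ay": 0.0, "az": 0.0, "claw": 0.094}, {"x": 0.0, "y": 0.0, "z": 0.01, "ax": 0.0, "ay": 0.0, "az": 0.0, "claw": 0.094}])

```text
time_s: 1.78
ee_pos: [0.44, 0.0383, 0.1121]
eef_rot: [3.137, 0.001, 1.523]
force: [-0.7, -0.1, -0.2]
grip_width: 0.0942
```

```bash
python3 - <<'E'
from h import *
plan([.4355,.0455,.048],down(1.54))
E
```

```text
dist mm [ -4.5   7.2 -64.1] tool mm [ 7.  -5.2 64.1] rot deg [ 0.27  0.03 -0.99] N 2
[ 3.5 -2.6 32.1] [ 0.14  0.02 -0.49]
[ 3.5 -2.5 32.1] [ 0.14  0.02 -0.49]
```

Request:
step_arm(steps=[{"x": 0.007, "y": -0.005, "z": 0.0, "ax": 0.3, "ay": 0.0, "az": -1.0, "claw": 0.094}, {"x": 0.0, "y": 0.0, "z": 0.02, "ax": 0.0, "ay": 0.0, "az": 0.0, "claw": 0.094}, {"x": 0.0, "y": 0.0, "z": 0.02, "ax": 0.0, "ay": 0.0, "az": 0.0, "claw": 0.094}, {"x": 0.0, "y": 0.0, "z": 0.01, "ax": 0.0, "ay": 0.0, "az": 0.0, "claw": 0.094}, {"x": 0.0, "y": 0.0, "z": 0.0, "ax": 0.0, "ay": 0.0, "az": 0.0, "claw": 0.094}])

```text
time_s: 2.2
ee_pos: [0.4334, 0.0477, 0.0602]
eef_rot: [-3.137, 0.001, 1.545]
force: [-0.6, 0.4, 0.5]
grip_width: 0.0939
```

```bash
python3 - <<'E'
from h import *
plan([.4355,.0455,.048],down(1.54))
E
```

```text
dist mm [  2.1  -2.2 -12.2] tool mm [-2.2  2.2 12.2] rot deg [-0.25  0.03  0.3 ] N 1
[-2.2  2.2 12.2] [-0.25  0.03  0.3 ]
```

Request:
step_arm(steps=[{"x": -0.002, "y": 0.002, "z": 0.01, "ax": 0.0, "ay": 0.0, "az": 0.2, "claw": 0.094}, {"x": 0.0, "y": 0.0, "z": 0.0, "ax": 0.0, "ay": 0.0, "az": 0.0, "claw": 0.094}, {"x": 0.0, "y": 0.0, "z": 0.0, "ax": 0.0, "ay": 0.0, "az": 0.0, "claw": 0.094}])

```text
time_s: 2.45
ee_pos: [0.4362, 0.0464, 0.0516]
eef_rot: [-3.139, 0.0, 1.544]
force: [-0.2, 0.3, -0.2]
grip_width: 0.0941
```

```bash
python3 - <<'E'
from h import *
plan([.4355,.0455,.048],down(1.54))
E
```

```text
dist mm [-0.7 -0.9 -3.6] tool mm [-0.9 -0.6  3.6] rot deg [-0.14  0.02  0.21] N 1
[-0.9 -0.6  3.6] [-0.14  0.02  0.21]
```

Request:
step_arm(steps=[{"x": -0.001, "y": -0.0005, "z": 0.003, "ax": 0.0, "ay": 0.0, "az": 0.0, "claw": 0.094}, {"x": 0.0, "y": 0.0, "z": 0.0, "ax": 0.0, "ay": 0.0, "az": 0.0, "claw": 0.05}, {"x": 0.0, "y": 0.0, "z": 0.0, "ax": 0.0, "ay": 0.0, "az": 0.0, "claw": 0.035}, {"x": 0.0, "y": 0.0, "z": 0.0, "ax": 0.0, "ay": 0.0, "az": 0.0, "claw": 0.02}, {"x": 0.0, "y": 0.0, "z": 0.0, "ax": 0.0, "ay": 0.0, "az": 0.0, "claw": 0.015}], grip_force=45)

```text
time_s: 2.87
ee_pos: [0.4367, 0.0454, 0.0503]
eef_rot: [3.141, 0.0, 1.544]
force: [-0.7, -0.2, -0.6]
grip_width: 0.0709
```

Request:
step_arm(steps=[{"x": 0.0, "y": 0.0, "z": 0.0, "ax": 0.0, "ay": 0.0, "az": 0.0, "claw": 0.01}, {"x": 0.0, "y": 0.0, "z": 0.0, "ax": 0.0, "ay": 0.0, "az": 0.0, "claw": 0.01}, {"x": 0.0, "y": 0.0, "z": 0.0, "ax": 0.0, "ay": 0.0, "az": 0.0, "claw": 0.01}], grip_force=45)

```text
time_s: 3.12
ee_pos: [0.4368, 0.0454, 0.0507]
eef_rot: [3.14, 0.0, 1.544]
force: [0.3, 0.6, -0.2]
grip_width: 0.0504
```

Request:
step_arm(steps=[{"x": 0.0, "y": 0.0, "z": 0.002, "ax": 0.0, "ay": 0.0, "az": 0.0, "claw": 0.01}, {"x": 0.0, "y": 0.0, "z": 0.0, "ax": 0.0, "ay": 0.0, "az": 0.0, "claw": 0.01}, {"x": 0.0, "y": 0.0, "z": 0.0, "ax": 0.0, "ay": 0.0, "az": 0.0, "claw": 0.01}, {"x": 0.0, "y": 0.0, "z": 0.0, "ax": 0.0, "ay": 0.0, "az": 0.0, "claw": 0.01}, {"x": 0.0, "y": 0.0, "z": 0.0, "ax": 0.0, "ay": 0.0, "az": 0.0, "claw": 0.01}], grip_force=50)

```text
time_s: 3.53
ee_pos: [0.4367, 0.0454, 0.0484]
eef_rot: [3.141, 0.0, 1.544]
force: [-0.3, 0.3, 1.5]
grip_width: 0.0259
```

```bash
python3 - <<'E'
from h import *
o=ctrl.get_obs();print(o['ee_pos'],o['eef_rot'],o['grip_width'],o['force'])
E
```

```text
[0.43666057 0.04537206 0.04836437] [3.14086531e+00 1.87311142e-04 1.54371258e+00] 0.02590080327387717 [-0.2585004   0.34451511  1.51379241]
```

```bash
cat >> h.py <<'E'
BX,BY,BW=.581,.2272,.065
def nip(bx=BX,by=BY,bw=BW):
    M=R.from_euler('z',bw); N=M.apply([-.029,0,.098])+[bx,by,0]; return N,M.apply(AX)
def nR(bw=BW):
    N,a=nip(bw=bw); x=np.array([-np.sin(bw),np.cos(bw),0]); z=-a; return R.from_matrix(np.c_[x,np.cross(z,x),z])
E
python3 - <<'E'
from h import *
N,a=nip(); print(N,a, nR().as_euler('xyz'))
t=N+a*(.0484+.08); print(t)
o=ctrl.get_obs(); o['ee_pos']=o['ee_pos']+np.array([0,0,.12])
plan(t,nR(),o=o)
E
```

```text
[0.55206124 0.22531633 0.098     ] [-0.47841311 -0.03114072  0.87758256] [2.64159265 0.         1.63579633]
[0.490633   0.22131786 0.2106816 ]
dist mm [ 54.  175.9  42.3] tool mm [177.3  49.2 -42.3] rot deg [-28.59   1.33  -5.16] N 6
[29.6  8.2 -7.1] [-4.76  0.22 -0.86]
[29.5  9.2 -6.2] [-4.76  0.22 -0.86]
[29.3 10.1 -5.3] [-4.76  0.22 -0.86]
[29.2 11.  -4.3] [-4.76  0.22 -0.86]
[29.  11.7 -3.3] [-4.76  0.22 -0.86]
[28.9 12.4 -2.1] [-4.76  0.22 -0.86]
```

Request:
step_arm(steps=[{"x": 0.0, "y": 0.0, "z": -0.01, "ax": 0.0, "ay": 0.0, "az": 0.0, "claw": 0.01}, {"x": 0.0, "y": 0.0, "z": -0.025, "ax": 0.0, "ay": 0.0, "az": 0.0, "claw": 0.01}, {"x": 0.0, "y": 0.0, "z": -0.03, "ax": 0.0, "ay": 0.0, "az": 0.0, "claw": 0.01}, {"x": 0.0, "y": 0.0, "z": -0.03, "ax": 0.0, "ay": 0.0, "az": 0.0, "claw": 0.01}, {"x": 0.0, "y": 0.0, "z": -0.025, "ax": 0.0, "ay": 0.0, "az": 0.0, "claw": 0.01}])

```text
time_s: 3.95
ee_pos: [0.4323, 0.0453, 0.169]
eef_rot: [-3.128, 0.001, 1.544]
force: [0.9, -0.3, -4.3]
grip_width: 0.0261
```

```bash
python3 - <<'E'
from h import *
N,a=nip(); plan(N+a*(.0484+.08),nR())
E
```

```text
dist mm [ 58.3 176.   41.7] tool mm [177.5  52.9 -42.6] rot deg [-29.42   1.33  -5.17] N 6
[29.6  8.8 -7.1] [-4.9   0.22 -0.86]
[29.5  9.8 -6.2] [-4.9   0.22 -0.86]
[29.3 10.8 -5.2] [-4.9   0.22 -0.86]
[29.2 11.6 -4.1] [-4.9   0.22 -0.86]
[29.  12.3 -3. ] [-4.9   0.22 -0.86]
[28.8 13.  -1.8] [-4.9   0.22 -0.86]
```

Request:
step_arm(steps=[{"x": 0.02, "y": 0.006, "z": -0.015, "ax": -4.9, "ay": 0.2, "az": -0.9, "claw": 0.01}, {"x": 0.03, "y": 0.009, "z": -0.01, "ax": -4.9, "ay": 0.2, "az": -0.9, "claw": 0.01}, {"x": 0.03, "y": 0.01, "z": -0.006, "ax": -4.9, "ay": 0.2, "az": -0.9, "claw": 0.01}, {"x": 0.03, "y": 0.011, "z": -0.004, "ax": -4.9, "ay": 0.2, "az": -0.9, "claw": 0.01}, {"x": 0.03, "y": 0.011, "z": -0.003, "ax": -4.9, "ay": 0.2, "az": -0.9, "claw": 0.01}])

```text
time_s: 4.37
ee_pos: [0.4761, 0.1866, 0.2269]
eef_rot: [2.706, -0.005, 1.619]
force: [-0.4, -0.5, -4.6]
grip_width: 0.0256
```

```bash
python3 - <<'E'
from h import *
N,a=nip(); plan(N+a*(.0484+.08),nR())
E
```

```text
dist mm [ 14.6  34.7 -16.2] tool mm [33.9  7.8 21.7] rot deg [-3.66  0.21 -0.99] N 2
[16.9  3.9 10.8] [-1.83  0.1  -0.5 ]
[16.9  3.7 11. ] [-1.83  0.1  -0.5 ]
```

Request:
step_arm(steps=[{"x": 0.017, "y": 0.004, "z": 0.01, "ax": -1.8, "ay": 0.1, "az": -0.5, "claw": 0.01}, {"x": 0.015, "y": 0.003, "z": 0.008, "ax": -1.5, "ay": 0.1, "az": -0.4, "claw": 0.01}, {"x": 0.0, "y": 0.0, "z": 0.0, "ax": 0.0, "ay": 0.0, "az": 0.0, "claw": 0.01}, {"x": 0.0, "y": 0.0, "z": 0.0, "ax": 0.0, "ay": 0.0, "az": 0.0, "claw": 0.01}])

```text
time_s: 4.7
ee_pos: [0.4862, 0.2261, 0.2162]
eef_rot: [2.64, -0.002, 1.642]
force: [0.4, 0.1, -4.1]
grip_width: 0.0255
```

```bash
python3 - <<'E'
from h import *
N,a=nip(); plan(N+a*(.0484+.08),nR())
for n in ['scene','side','wrist']: snap(n,n+'2')
o=ctrl.get_obs(); print(o['ee_pos'],o['eef_rot'],o['qpos'].round(2))
ims=[np.load(f'pics/{n}2.npz')['im'] for n in ['scene','side']]
a=cv2.resize(ims[0][120:270,210:360],(400,400),interpolation=2); b=cv2.resize(ims[1][85:235,170:320],(400,400),interpolation=2)
cv2.imwrite('pics/zoom2.png',np.hstack([a,b])[:,:,::-1])
E
```

```text
dist mm [ 4.4 -4.8 -5.6] tool mm [-5.1  0.9  6.8] rot deg [ 0.11 -0.3   0.26] N 1
[-5.1  0.9  6.8] [ 0.11 -0.3   0.26]
[0.48681813 0.22511759 0.21663348] [ 2.6387356  -0.00284485  1.64043032] [ 0.46  0.02  1.9  -0.26  0.77  0.53]
```

View pics/zoom2.png

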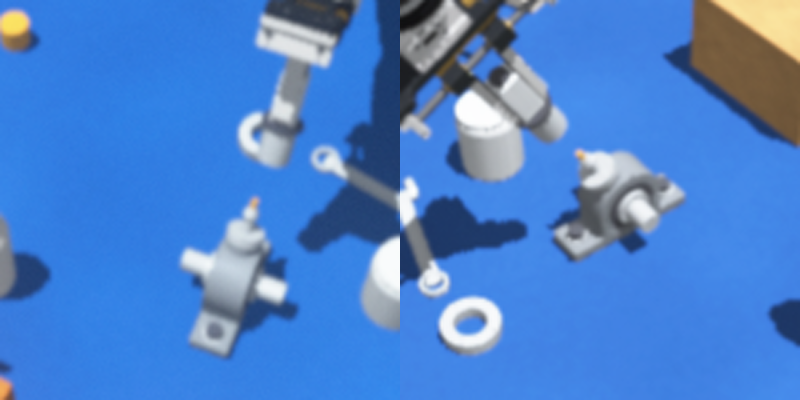

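View pics/wrist2.png

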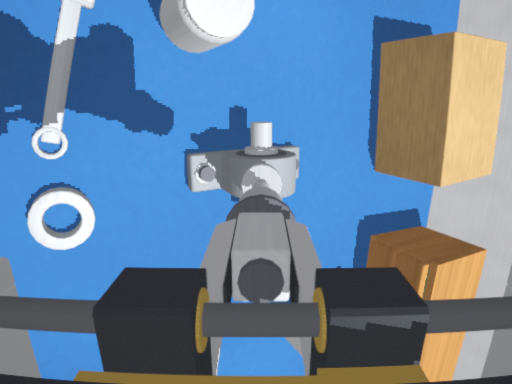

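Both outside views show the coupler held squarely and pointing at the brass-tipped nipple: nipple tip near (254,203) in the scene crop and (580,155) in the side crop. In the wrist view the collar is at about (262,185), just beyond the flange. Next I'll measure the relative offset.

```bash
cat > rel.py <<'E'
from h import *
import sys
tag=sys.argv[1]
def sd_coup_full(P): return sd_coup(P)
res=[]
for n in ['scene','side','wrist']:
    z=np.load(f'pics/{n}{tag}.npz'); p=vision.camera_params(n); o=dict(ee_pos=z['ee'],eef_rot=z['rot'])
    T=Tcam(p,o); C=cloud(z['d'],p,T).reshape(-1,3)
    Rt=R.from_euler('xyz',z['rot']); 
    # coupler in tool frame: z_coup = -z_tool, mouth at TCP+.0484 z
    L=Rt.inv().apply(C-z['ee']); M=np.c_[L[:,0],-L[:,1],.0484-L[:,2]]  # coupler coords
    s=(np.abs(M[:,0])<.03)&(np.abs(M[:,1])<.03)&(M[:,2]>-.012)&(M[:,2]<.046) if n!='wrist' else (np.abs(M[:,0])<.03)&(np.abs(M[:,1])<.0125)&(M[:,2]>.03)&(M[:,2]<.11)
    Q=M[s]
    def f(x): return sd_coup(R.from_rotvec([x[3],x[4],0]).apply(Q-x[:3]))
    # rigid without tilt first
    r=least_squares(lambda x:sd_coup(Q-x),[0,0,0],loss='cauchy',f_scale=.001,x_scale=.01)
    r2=least_squares(f,[*r.x,0,0],loss='cauchy',f_scale=.001,x_scale=[.01]*3+[.1]*2)
    t=r2.x
    c=r.x; Wm=Rt.apply([c[0],-c[1],.0484-c[2]])+z['ee']
    out=[n,'coup off mm',len(Q),(c*1000).round(1),'tilt fit',(t[:3]*1000).round(1),np.degrees(t[3:]).round(1)]
    print(*out)
    near=(np.linalg.norm(C[:,:2]-[.577,.2272],axis=1)<.1)&(C[:,2]>.006)&(np.linalg.norm(M[:,:2],axis=1)>.03)&(C[:,2]<.16)&(L[:,2]>.055)|((np.linalg.norm(M[:,:2],axis=1)<.03)&(M[:,2]<-.015)&(M[:,2]>-.11)&(C[:,2]>.006))
    P=C[near]; np.save(f'pics/near_{n}.npy',P)
    b=fit(P,sd_bear,[BX,BY,BW],tz=True,scale=.0015)
    print('   bear',len(P),b[0].round(4),b[1])
    x=b[0]; N,a=nip(*x[:3]); N=N+[0,0,x[3]]
    # relative in nipple frame: bearing y, lateral in lean plane, axial
    yb=np.array([-np.sin(x[2]),np.cos(x[2]),0]); lat=np.cross(yb,a)
    d=Wm-N; print('   mouth-N: along axis',(d@a*1000).round(1),'y',(d@yb*1000).round(1),'lat',(d@lat*1000).round(1))
    d=Rt.apply([0,0,.0484])+z['ee']-N; print('   FKmouth-N: along axis',(d@a*1000).round(1),'y',(d@yb*1000).round(1),'lat',(d@lat*1000).round(1),'ang',np.degrees([Rt.apply([0,0,1])@yb,Rt.apply([0,0,1])@lat]).round(2))
E
python3 rel.py 2
```

```text
scene coup off mm 174 [ 0.6  0.5 -0.3] tilt fit [ 1.2  0.8 -2. ] [-1.   1.5]
   bear 956 [0.5801 0.2284 0.0764 0.0015] 0.0015736281315500682
   mouth-N: along axis 84.8 y 5.5 lat -1.3
   FKmouth-N: along axis 85.2 y 4.9 lat -0.8 ang [-0.01  0.11]
side coup off mm 142 [ 0.7  1.2 -1. ] tilt fit [2.4 0.4 0.1] [1.4 3.6]
   bear 998 [5.813e-01 2.257e-01 4.220e-02 3.000e-04] 0.0015259753728592146
   mouth-N: along axis 85.7 y 5.6 lat -2.5
   FKmouth-N: along axis 86.7 y 4.8 lat -1.2 ang [0.92 0.1 ]
wrist coup off mm 5430 [-0.6 -0.6 -1.7] tilt fit [-0.6 -0.6 -1.7] [-0. -0.]
   bear 3868 [ 0.5827  0.2275  0.0744 -0.0014] 0.0005511966992556372
   mouth-N: along axis 87.2 y 4.4 lat -0.6
   FKmouth-N: along axis 88.9 y 5.1 lat -1.3 ang [0.02 0.14]
```

Request:
step_arm(steps=[{"x": -0.005, "y": 0.001, "z": 0.01, "ax": 0.0, "ay": 0.0, "az": 0.0, "claw": 0.01}, {"x": 0.0, "y": 0.0, "z": 0.012, "ax": 0.0, "ay": 0.0, "az": 0.0, "claw": 0.01}, {"x": 0.0, "y": 0.0, "z": 0.01, "ax": 0.0, "ay": 0.0, "az": 0.0, "claw": 0.01}, {"x": 0.0, "y": 0.0, "z": 0.0, "ax": 0.0, "ay": 0.0, "az": 0.0, "claw": 0.01}, {"x": 0.0, "y": 0.0, "z": 0.0, "ax": 0.0, "ay": 0.0, "az": 0.0, "claw": 0.01}])

```text
time_s: 5.27
ee_pos: [0.5058, 0.2179, 0.1862]
eef_rot: [2.64, -0.003, 1.636]
force: [-0.5, 0.3, -4.2]
grip_width: 0.0259
```

```bash
sed -i 's/^BX,BY,BW=.*/BX,BY,BW=.5820,.2272,.070/' h.py; python3 - <<'E'
from h import *
N,a=nip(); plan(N+a*(.0484+.045),nR())
for n in ['scene','side','wrist']: snap(n,n+'3')
ims=[np.load(f'pics/{n}3.npz')['im'] for n in ['scene','side']]
a=cv2.resize(ims[0][150:250,240:340],(400,400),interpolation=2); b=cv2.resize(ims[1][95:195,190:290],(400,400),interpolation=2)
cv2.imwrite('pics/zoom3.png',np.hstack([a,b])[:,:,::-1])
E
python3 rel.py 3
```

```text
dist mm [ 2.6  4.1 -6.2] tool mm [ 3.9 -0.5  6.8] rot deg [ 0.09  0.01 -0.33] N 1
[ 3.9 -0.5  6.8] [ 0.09  0.01 -0.33]
scene coup off mm 163 [ 0.5  1.  -0.6] tilt fit [ 0.5  1.5 -0.1] [-1.3  0.1]
   bear 1044 [0.5799 0.2287 0.0766 0.0016] 0.0017724253876573153
   mouth-N: along axis 49.0 y -4.8 lat 0.5
   FKmouth-N: along axis 49.6 y -5.2 lat 1.5 ang [-0.19  0.09]
side coup off mm 133 [ 1.3  0.3 -1.1] tilt fit [ 0.9  0.1 -1.3] [ 0.6 -0.9]
   bear 1040 [5.815e-01 2.254e-01 4.430e-02 5.000e-04] 0.0014273464738057146
   mouth-N: along axis 49.9 y -2.2 lat 0.4
   FKmouth-N: along axis 51.0 y -3.5 lat 0.7 ang [0.69 0.07]
wrist coup off mm 5424 [-0.6 -0.6 -1.8] tilt fit [-0.5 -0.6 -1.8] [-0.   0.1]
   bear 6282 [ 0.5826  0.2306  0.0844 -0.0015] 0.000662797413506059
   mouth-N: along axis 52.3 y -6.9 lat 1.0
   FKmouth-N: along axis 54.1 y -6.3 lat 0.5 ang [-0.39  0.11]
```

View pics/zoom3.png

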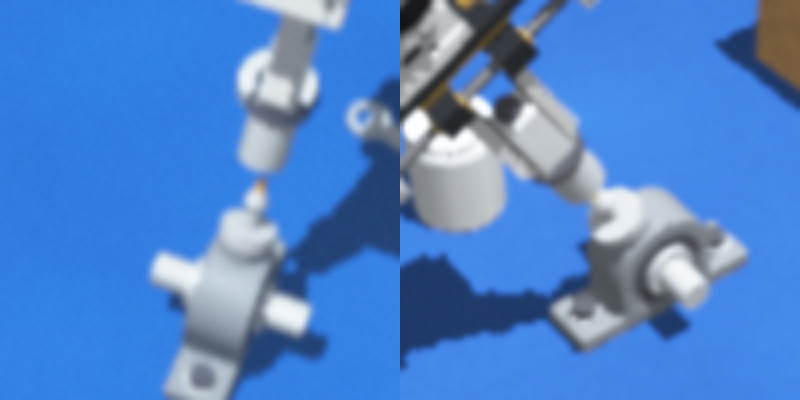

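```bash
python3 - <<'E'
from h import *
for n in ['wrist','scene','side']:
    im,d,p,o=snap(n,n+'4'); print(o['time_s'],o['ee_pos'].round(4),o['eef_rot'].round(4),o['joint_vel'].round(3))
for t in '34':
    print(np.load(f'pics/wrist{t}.npz')['ee'])
E
python3 rel.py 4
```

```text
5.4167 [0.5056 0.2184 0.1871] [ 2.6388 -0.003   1.6364] [ 0.004 -0.012 -0.004 -0.002  0.    -0.   ]
5.4667 [0.5056 0.2185 0.1873] [ 2.6384 -0.0032  1.6366] [ 0.003 -0.005 -0.003 -0.001  0.001  0.001]
5.5167 [0.5056 0.2185 0.1875] [ 2.6381 -0.0033  1.6367] [ 0.001 -0.002 -0.001 -0.001 -0.002  0.001]
[0.50559806 0.21813985 0.18661699]
[0.50563397 0.21836458 0.18708398]
scene coup off mm 171 [ 0.7  0.8 -1.2] tilt fit [0.2 2.6 1.5] [-5.6 -1.3]
   bear 1049 [0.5802 0.2287 0.0797 0.0018] 0.0016203684187593957
   mouth-N: along axis 49.4 y -3.8 lat 0.9
   FKmouth-N: along axis 50.6 y -4.5 lat 1.6 ang [-0.23  0.19]
side coup off mm 134 [ 1.6 -0.  -0.4] tilt fit [ 1.3 -0.2 -0.7] [ 0.5 -0.7]
   bear 1038 [5.814e-01 2.257e-01 5.320e-02 4.000e-04] 0.0013374076936994083
   mouth-N: along axis 51.9 y -1.1 lat 1.6
   FKmouth-N: along axis 52.4 y -2.6 lat 1.6 ang [0.52 0.2 ]
wrist coup off mm 5431 [-0.6 -0.7 -1.7] tilt fit [-0.6 -0.6 -1.7] [-0.  0.]
   bear 6287 [ 0.5826  0.2305  0.0843 -0.0015] 0.0006512685385926462
   mouth-N: along axis 52.7 y -6.6 lat 1.4
   FKmouth-N: along axis 54.4 y -6.0 lat 0.8 ang [-0.37  0.16]
```

View pics/wrist4.png

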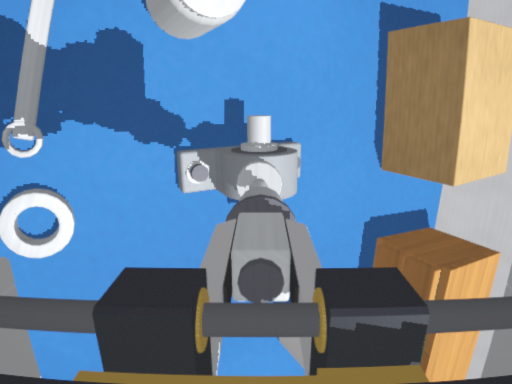

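```bash
cat > joint.py <<'E'
from h import *
import sys
tag=sys.argv[1]
D=[]
for n in ['scene','side','wrist']:
    z=np.load(f'pics/{n}{tag}.npz'); p=vision.camera_params(n); o=dict(ee_pos=z['ee'],eef_rot=z['rot'])
    T=Tcam(p,o); C=cloud(z['d'],p,T).reshape(-1,3); Rt=R.from_euler('xyz',z['rot'])
    L=Rt.inv().apply(C-z['ee']); M=np.c_[L[:,0],-L[:,1],.0484-L[:,2]]
    s=(np.abs(M[:,0])<.03)&(np.abs(M[:,1])<.03)&(M[:,2]>-.005)&(M[:,2]<.046) if n!='wrist' else (np.abs(M[:,0])<.03)&(np.abs(M[:,1])<.0125)&(M[:,2]>.03)&(M[:,2]<.11)
    rad=np.linalg.norm(M[:,:2],axis=1)
    near=(np.linalg.norm(C[:,:2]-[.577,.2272],axis=1)<.1)&(C[:,2]>.006)&(C[:,2]<.16)&(M[:,2]<-.008)
    if n=='wrist':
        near&=~((rad<.024)&(M[:,2]>-.05)); 
    k=np.flatnonzero(near); k=k[::max(1,len(k)//1000)]
    kc=np.flatnonzero(s); kc=kc[::max(1,len(kc)//200)]
    D.append((C[k],C[kc],Rt,z['ee']))
def res(x,parts=False):
    bx,by,bw,w=x[:4]; c=x[4:7]; out=[]
    Mb=R.from_euler('z',bw).as_matrix()
    for i,(B,Q,Rt,ee) in enumerate(D):
        t=x[7+3*i:10+3*i]
        eb=sd_bear((B-t-[bx,by,0])@Mb,w)
        L=Rt.inv().apply(Q-t-ee); M=np.c_[L[:,0],-L[:,1],.0484-L[:,2]]
        ec=sd_coup(M-c)*1.5
        e=np.r_[eb,ec]; s=.001; e=np.sign(e)*np.sqrt(np.log1p((e/s)**2)); out.append(e)
        out.append(t/.002*5)
    return np.concatenate(out)
x0=np.r_[BX,BY,BW,.036,np.zeros(12)]
r=least_squares(res,x0,x_scale=np.r_[.01,.01,.1,.01,np.full(12,.01)]); x=r.x
print('bear',x[:4].round(4),'coup',(x[4:7]*1000).round(2),'cam t mm',(x[7:]*1000).round(1),r.cost)
N,a=nip(*x[:3]); yb=np.array([-np.sin(x[2]),np.cos(x[2]),0]); lat=np.cross(yb,a)
Rt,ee=D[2][2:]; c=x[4:7]; m=Rt.apply([c[0],-c[1],.0484-c[2]])+ee; d=m-N; zt=Rt.apply([0,0,1])
print('mouth-N axis %.1f y %.1f lat %.1f mm'%(d@a*1e3,d@yb*1e3,d@lat*1e3),'tilt deg',np.degrees([zt@yb,zt@lat]).round(2),'tool axes move mm',(Rt.inv().apply(-(d@yb)*yb-(d@lat)*lat)*1e3).round(2))
# overlay
out=[]
for i,n in enumerate(['scene','side']):
    z=np.load(f'pics/{n}{tag}.npz'); p=vision.camera_params(n); T=Tcam(p); t=x[7+3*i:10+3*i]
    f=proj(m+t,p,T)[0]; h=32; u0,v0=int(f[0])-h,int(f[1])-h; S=400/(2*h)
    im=cv2.resize(z['im'][v0:v0+2*h,u0:u0+2*h],(400,400),interpolation=cv2.INTER_CUBIC).copy()
    def dr(P,col):
        q=((proj(np.array(P)+t,p,T)-[u0,v0]+.5)*S).astype(int); cv2.polylines(im,[q.reshape(-1,1,2)],False,col,1)
    th=np.linspace(0,2*np.pi,40); u=np.c_[np.cos(th),np.sin(th)]
    ring=lambda c,e1,e2,rr:c+rr*(u[:,:1]*e1+u[:,1:]*e2)
    dr(ring(N,yb,lat,.02),(255,0,0)); dr(ring(N+.02*a,yb,lat,.0085),(255,0,0)); dr([N,N+.038*a],(255,0,0))
    e1,e2,e3=Rt.apply(np.eye(3)); mm=m
    dr(ring(mm,e1,e2,.017),(0,255,0)); dr(ring(mm-.04*e3,e1,e2,.022),(0,255,0)); dr([mm,mm-.1*e3],(0,255,0))
    out.append(im)
cv2.imwrite(f'pics/ov{tag}.png',np.hstack(out)[:,:,::-1])
E
python3 joint.py 4; python3 joint.py 2
```

```text
bear [0.5815 0.228  0.0721 0.0457] coup [ 0.47 -0.14  0.07] cam t mm [-1.   0.   1.1 -0.2  0.9  0.2  1.3 -0.9 -1.4] 2047.4439099758952
mouth-N axis 52.6 y -3.7 lat 1.4 mm tilt deg [-0.03  0.16] tool axes move mm [ 3.7  -1.44 -0.01]
bear [0.5814 0.2281 0.0721 0.0455] coup [0.31 0.19 0.08] cam t mm [-1.   0.2  0.9 -0.3  0.7  0.   1.4 -0.9 -1.4] 2064.6298682002334
mouth-N axis 87.2 y 4.4 lat -1.0 mm tilt deg [0.08 0.14] tool axes move mm [-4.44  1.02 -0.  ]
```

View pics/ov4.png

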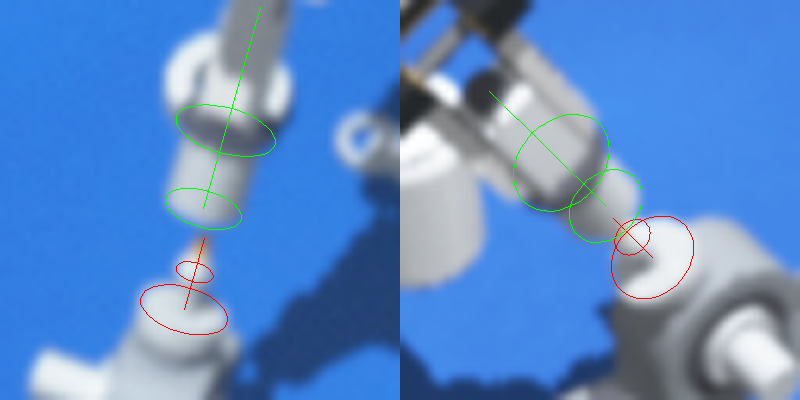

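```bash
sed -i 's/^BX,BY,BW=.*/BX,BY,BW=.5815,.2280,.072/' h.py; cat > g.py <<'E'
from h import *
import sys
o=ctrl.get_obs(); N,a=nip(); Q=nR(); s=float(sys.argv[1])/1000
print(o['time_s'],'F tool',R.from_euler('xyz',o['eef_rot']).inv().apply(o['force']).round(1),'grip',o['grip_width'].round(4))
print('mouth dist mm',((o['ee_pos']-N)@a*1e3-48.4).round(2))
plan(N+a*(.0484+s)-Q.apply([.0004,0,0]),Q,n=1,o=o)
E
python3 g.py 45
```

```text
Traceback (most recent call last):
  File "g.py", line 4, in <module>
    print(o['time_s'],'F tool',R.from_euler('xyz',o['eef_rot']).inv().apply(o['force']).round(1),'grip',o['grip_width'].round(4))
                                                                                                        ^^^^^^^^^^^^^^^^^^^^^
AttributeError: 'float' object has no attribute 'round'
```

Request:
step_arm(steps=[{"x": 0.0037, "y": -0.0014, "z": 0.003, "ax": 0.0, "ay": 0.0, "az": 0.0, "claw": 0.01}, {"x": 0.0, "y": 0.0, "z": 0.0, "ax": 0.0, "ay": 0.0, "az": 0.0, "claw": 0.01}, {"x": 0.0, "y": 0.0, "z": 0.0, "ax": 0.0, "ay": 0.0, "az": 0.0, "claw": 0.01}])

```text
time_s: 5.82
ee_pos: [0.5056, 0.223, 0.1847]
eef_rot: [2.637, -0.004, 1.637]
force: [0.2, -0.7, -4.2]
grip_width: 0.0255
```

```bash
python3 g.py 45
```

```text
Traceback (most recent call last):
  File "g.py", line 4, in <module>
    print(o['time_s'],'F tool',R.from_euler('xyz',o['eef_rot']).inv().apply(o['force']).round(1),'grip',o['grip_width'].round(4))
                                                                                                        ^^^^^^^^^^^^^^^^^^^^^
AttributeError: 'float' object has no attribute 'round'
```

```bash
sed -i "s/o\['grip_width'\].round(4)/o['grip_width']/" g.py; python3 g.py 45
```

```text
5.8167 F tool [-0.7 -1.9  3.7] grip 0.02552564467492285
mouth dist mm 50.27
dist mm [ 2.3 -0.7 -4.8] tool mm [-0.9 -0.3  5.3] rot deg [ 0.29 -0.04 -0.39] N 1
[-0.9 -0.3  5.3] [ 0.29 -0.04 -0.39]
```

Request:
step_arm(steps=[{"x": -0.0009, "y": -0.0003, "z": 0.006, "ax": 0.3, "ay": 0.0, "az": -0.4, "claw": 0.01}, {"x": 0.0, "y": 0.0, "z": 0.0, "ax": 0.0, "ay": 0.0, "az": 0.0, "claw": 0.01}, {"x": 0.0, "y": 0.0, "z": 0.0, "ax": 0.0, "ay": 0.0, "az": 0.0, "claw": 0.01}])

```text
time_s: 6.07
ee_pos: [0.5085, 0.2226, 0.1788]
eef_rot: [2.642, -0.0, 1.645]
force: [-0.1, 0.0, -4.7]
grip_width: 0.0258
```

```bash
python3 g.py 36; python3 - <<'E'
from h import *
for n in ['wrist','scene','side']: snap(n,n+'5')
E
python3 joint.py 5;python3 g.py 36
```

```text
6.0667 F tool [ 0.  -2.4  4.1] grip 0.025825222527427926
mouth dist mm 43.75
dist mm [ 3.8  0.  -6.8] tool mm [-0.3  0.1  7.7] rot deg [-0.04 -0.06  0.09] N 1
[-0.3  0.1  7.7] [-0.04 -0.06  0.09]
bear [0.5814 0.228  0.0713 0.0455] coup [0.41 0.12 0.06] cam t mm [-1.2  0.1  1.2 -0.1  0.8  0.3  1.3 -0.9 -1.4] 2086.4019399016315
mouth-N axis 43.8 y 0.2 lat -0.1 mm tilt deg [ 0.08 -0.04] tool axes move mm [-0.24  0.12 -0.  ]
6.2167 F tool [ 0.1 -1.4  3.5] grip 0.025478041862000922
mouth dist mm 43.92
dist mm [ 3.8  0.  -6.9] tool mm [-0.2  0.1  7.9] rot deg [-0.03 -0.06  0.08] N 1
[-0.2  0.1  7.9] [-0.03 -0.06  0.08]
```

View pics/ov5.png

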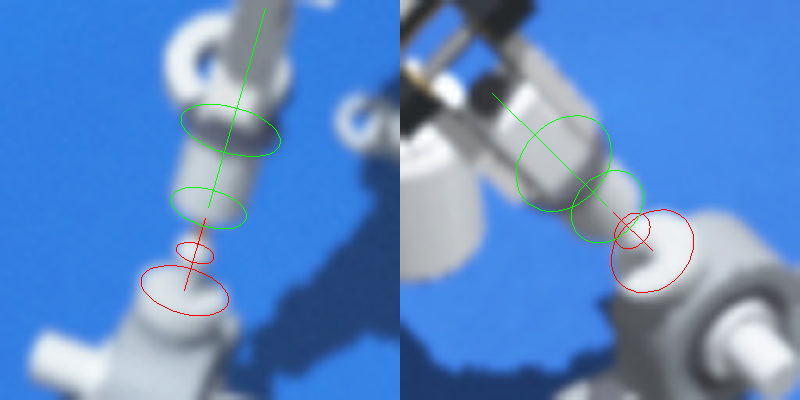

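```bash
python3 - <<'E'
from h import *
z=np.load('pics/scene5.npz')['im']; w=np.load('pics/side5.npz')['im']
p=vision.camera_params('scene');T=Tcam(p); print(proj([nip()[0]],p,T)); q=proj([nip()[0]],p,T)[0].astype(int)
p=vision.camera_params('side');T=Tcam(p); r=proj([nip()[0]],p,T)[0].astype(int)
f=lambda im,c: cv2.resize(im[c[1]-22:c[1]+18,c[0]-20:c[0]+20],(400,400),interpolation=0)
cv2.imwrite('pics/z5.png',np.hstack([f(z,q),f(w,r)])[:,:,::-1])
E
```

```text
[[301.77065984 206.52001769]]
```

View pics/z5.png

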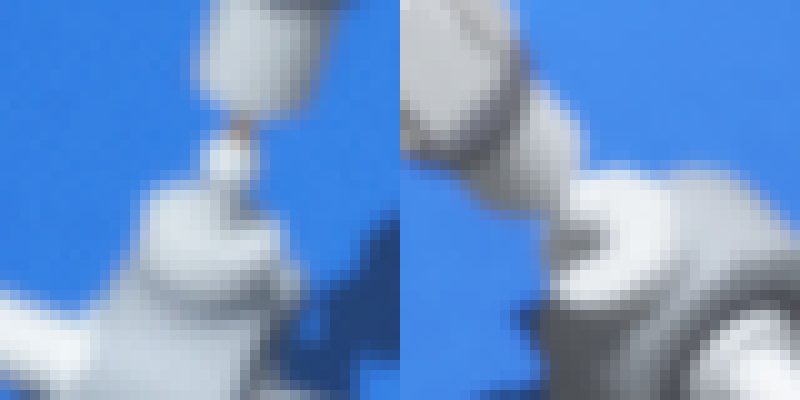

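The brass pin (24,12.7 in the 10x scene crop), head and collar lie on the sleeve's axis to within about half a pixel. Advancing.

Request:
step_arm(steps=[{"x": -0.0002, "y": 0.0001, "z": 0.006, "ax": 0.0, "ay": 0.0, "az": 0.0, "claw": 0.01}, {"x": 0.0, "y": 0.0, "z": 0.006, "ax": 0.0, "ay": 0.0, "az": 0.0, "claw": 0.01}, {"x": 0.0, "y": 0.0, "z": 0.003, "ax": 0.0, "ay": 0.0, "az": 0.0, "claw": 0.01}, {"x": 0.0, "y": 0.0, "z": 0.0, "ax": 0.0, "ay": 0.0, "az": 0.0, "claw": 0.01}, {"x": 0.0, "y": 0.0, "z": 0.0, "ax": 0.0, "ay": 0.0, "az": 0.0, "claw": 0.01}], grip_force=60)

```text
time_s: 6.63
ee_pos: [0.5165, 0.2228, 0.1643]
eef_rot: [2.642, -0.0, 1.644]
force: [-0.6, -0.7, -4.0]
grip_width: 0.0253
```

```bash
python3 g.py 18
```

```text
6.6333 F tool [-0.6 -2.5  3.2] grip 0.02527914727629974
mouth dist mm 27.1
dist mm [ 4.3  0.4 -8. ] tool mm [ 0.1 -0.   9.1] rot deg [-0.03 -0.06  0.07] N 1
[ 0.1 -0.   9.1] [-0.03 -0.06  0.07]
```

Request:
step_arm(steps=[{"x": 0.0, "y": 0.0, "z": 0.004, "ax": 0.0, "ay": 0.0, "az": 0.0, "claw": 0.01}, {"x": 0.0, "y": 0.0, "z": 0.004, "ax": 0.0, "ay": 0.0, "az": 0.0, "claw": 0.01}, {"x": 0.0, "y": 0.0, "z": 0.003, "ax": 0.0, "ay": 0.0, "az": 0.0, "claw": 0.01}, {"x": 0.0, "y": 0.0, "z": 0.0, "ax": 0.0, "ay": 0.0, "az": 0.0, "claw": 0.01}, {"x": 0.0, "y": 0.0, "z": 0.0, "ax": 0.0, "ay": 0.0, "az": 0.0, "claw": 0.01}])

```text
time_s: 7.05
ee_pos: [0.5223, 0.2232, 0.1534]
eef_rot: [2.642, -0.0, 1.644]
force: [0.4, 0.1, -4.7]
grip_width: 0.0256
```

```bash
python3 g.py 10; python3 - <<'E'
from h import *
for n in ['scene','side']: snap(n,n+'6')
z=np.load('pics/scene6.npz')['im']; w=np.load('pics/side6.npz')['im']
p=vision.camera_params('scene');T=Tcam(p); q=proj([nip()[0]],p,T)[0].astype(int)
p=vision.camera_params('side');T=Tcam(p); r=proj([nip()[0]],p,T)[0].astype(int)
f=lambda im,c: cv2.resize(im[c[1]-30:c[1]+20,c[0]-25:c[0]+25],(400,400),interpolation=2)
cv2.imwrite('pics/z6.png',np.hstack([f(z,q),f(w,r)])[:,:,::-1])
E
python3 g.py 10
```

```text
7.05 F tool [ 0.  -1.9  4.3] grip 0.02560786711952781
mouth dist mm 14.78
dist mm [ 2.3  0.3 -4.2] tool mm [0.1 0.1 4.8] rot deg [-0.04 -0.05  0.07] N 1
[0.1 0.1 4.8] [-0.04 -0.05  0.07]
7.15 F tool [ 0.1 -2.1  2.8] grip 0.025817285794814376
mouth dist mm 14.97
dist mm [ 2.4  0.2 -4.4] tool mm [0.1 0.  5. ] rot deg [-0.03 -0.06  0.07] N 1
[0.1 0.  5. ] [-0.03 -0.06  0.07]
```

View pics/z6.png

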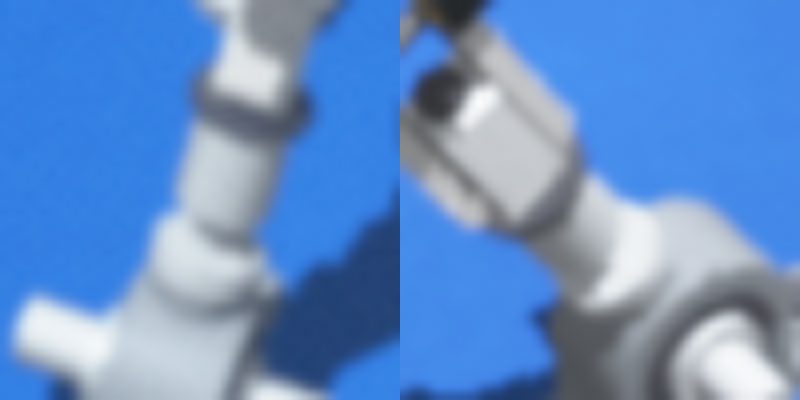

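The sleeve now covers the head and sits centred over the collar in both views, with no contact force. Pressing on.

Request:
step_arm(steps=[{"x": 0.0, "y": 0.0, "z": 0.003, "ax": 0.0, "ay": 0.0, "az": 0.0, "claw": 0.01}, {"x": 0.0, "y": 0.0, "z": 0.003, "ax": 0.0, "ay": 0.0, "az": 0.0, "claw": 0.01}, {"x": 0.0, "y": 0.0, "z": 0.002, "ax": 0.0, "ay": 0.0, "az": 0.0, "claw": 0.01}])

```text
time_s: 7.4
ee_pos: [0.5266, 0.2238, 0.1471]
eef_rot: [2.641, -0.001, 1.645]
force: [-2.2, -0.4, -1.2]
grip_width: 0.026
```

```bash
python3 g.py 0
```

```text
7.4 F tool [-0.2 -2.5  0. ] grip 0.026013745104558665
mouth dist mm 7.15
dist mm [ 2.9  0.  -6.6] tool mm [-0.2 -0.6  7.1] rot deg [ 0.06 -0.09  0.07] N 1
[-0.2 -0.6  7.1] [ 0.06 -0.09  0.07]
```

Request:
step_arm(steps=[{"x": -0.0002, "y": -0.0005, "z": 0.003, "ax": 0.0, "ay": 0.0, "az": 0.0, "claw": 0.01}, {"x": 0.0, "y": 0.0, "z": 0.003, "ax": 0.0, "ay": 0.0, "az": 0.0, "claw": 0.01}])

```text
time_s: 7.57
ee_pos: [0.5295, 0.224, 0.1419]
eef_rot: [2.639, -0.001, 1.645]
force: [-7.2, -1.2, 3.1]
grip_width: 0.0258
```

```bash
python3 g.py 0
```

```text
7.5667 F tool [-0.7 -4.9 -6.3] grip 0.025846539198846778
mouth dist mm 1.22
dist mm [-0.1 -0.2 -1.4] tool mm [-0.2 -0.8  1.2] rot deg [ 0.14 -0.12  0.06] N 1
[-0.2 -0.8  1.2] [ 0.14 -0.12  0.06]
```

Request:
step_arm(steps=[{"x": -0.0002, "y": -0.0007, "z": 0.002, "ax": 0.1, "ay": -0.1, "az": 0.0, "claw": 0.01}, {"x": 0.0, "y": 0.0, "z": 0.002, "ax": 0.0, "ay": 0.0, "az": 0.0, "claw": 0.01}])

```text
time_s: 7.73
ee_pos: [0.5305, 0.2243, 0.1403]
eef_rot: [2.64, -0.0, 1.643]
force: [-61.1, -9.3, 55.9]
grip_width: 0.0254
```

```bash
python3 g.py 0
```

```text
7.7333 F tool [ -4.8 -27.1 -78.7] grip 0.02542531730902605
mouth dist mm -0.64
dist mm [-1.  -0.5  0.1] tool mm [-0.4 -0.9 -0.6] rot deg [ 0.08 -0.02  0.03] N 1
[-0.4 -0.9 -0.6] [ 0.08 -0.02  0.03]
```

Request:
step_arm(steps=[{"x": 0.0, "y": 0.0, "z": 0.0, "ax": 0.0, "ay": 0.0, "az": 0.0, "claw": 0.01}])

```text
time_s: 7.82
ee_pos: [0.53, 0.2243, 0.1411]
eef_rot: [2.64, 0.0, 1.643]
force: [-7.7, -2.6, 3.0]
grip_width: 0.026
```

```bash
python3 g.py 0
```

```text
7.8167 F tool [-2.  -5.5 -6.4] grip 0.026010997814471724
mouth dist mm 0.22
dist mm [-0.6 -0.4 -0.6] tool mm [-0.4 -0.8  0.2] rot deg [ 0.07 -0.    0.02] N 1
[-0.4 -0.8  0.2] [ 0.07 -0.    0.02]
```

Request:
step_arm(steps=[{"x": -0.0003, "y": -0.0005, "z": 0.001, "ax": 0.0, "ay": 0.0, "az": 0.0, "claw": 0.01}])

```text
time_s: 7.9
ee_pos: [0.53, 0.2241, 0.1407]
eef_rot: [2.64, 0.0, 1.643]
force: [-5.7, 0.2, 4.5]
grip_width: 0.0259
```

```bash
python3 g.py 0;  python3 - <<'E'
from h import *
for n in ['scene','side','wrist']: 
  im,d,p,o=snap(n,n+'7'); print(o['ee_pos'].round(4),R.from_euler('xyz',o['eef_rot']).inv().apply(o['force']).round(1))
E
python3 g.py 0
```

```text
7.9 F tool [ 0.6 -2.8 -6.7] grip 0.025896898908001113
mouth dist mm -0.08
dist mm [-0.6 -0.3 -0.2] tool mm [-0.2 -0.6 -0.1] rot deg [ 0.11 -0.01  0.02] N 1
[-0.2 -0.6 -0.1] [ 0.11 -0.01  0.02]
[0.53   0.2241 0.1407] [ 0.6 -2.8 -6.7]
[0.5302 0.2241 0.1406] [-1.6 -3.6 -6.9]
[0.5302 0.2242 0.1405] [-0.4 -3.  -8. ]
8.05 F tool [-0.9 -2.8 -7.9] grip 0.025430872594461917
mouth dist mm -0.41
dist mm [-0.8 -0.3  0. ] tool mm [-0.3 -0.7 -0.4] rot deg [ 0.11 -0.02  0.02] N 1
[-0.3 -0.7 -0.4] [ 0.11 -0.02  0.02]
```

Request:
step_arm(steps=[{"x": -0.0001, "y": -0.0003, "z": 0.001, "ax": 0.0, "ay": 0.0, "az": 0.0, "claw": 0.01}])

```text
time_s: 8.13
ee_pos: [0.5304, 0.2242, 0.1404]
eef_rot: [2.639, -0.0, 1.643]
force: [-26.2, -4.5, 26.8]
grip_width: 0.0257
```

```bash
python3 g.py 0;  python3 - <<'E'
from h import *
for n in ['wrist']*4: 
  im,d,p,o=snap(n,n+'8'); print(o['ee_pos'].round(4),R.from_euler('xyz',o['eef_rot']).inv().apply(o['force']).round(1),o['moment'].round(2))
E
python3 g.py 0
```

```text
8.1333 F tool [ -2.6 -10.3 -36.2] grip 0.02571047441510441
mouth dist mm -0.54
dist mm [-0.9 -0.4  0.1] tool mm [-0.3 -0.8 -0.5] rot deg [ 0.15 -0.03  0.  ] N 1
[-0.3 -0.8 -0.5] [ 0.15 -0.03  0.  ]
[0.5304 0.2242 0.1404] [ -2.6 -10.3 -36.2] [-0.8   2.86 -0.28]
[0.5303 0.2242 0.1404] [ -1.8  -7.8 -20.5] [-0.51  1.86 -0.21]
[0.5303 0.2242 0.1404] [ -1.2  -8.4 -21.3] [-0.6   2.03 -0.19]
[0.5303 0.2242 0.1404] [ -1.6  -7.2 -21. ] [-0.59  2.06 -0.23]
8.3333 F tool [ -1.   -6.7 -21.1] grip 0.02574786841089274
mouth dist mm -0.49
dist mm [-0.9 -0.4  0.1] tool mm [-0.3 -0.7 -0.5] rot deg [ 0.15 -0.03  0.01] N 1
[-0.3 -0.7 -0.5] [ 0.15 -0.03  0.01]
```

Steady axial push is about 25 N, above the 12 N spring, so the sleeve is bearing on the collar. Checking visually.

```bash
python3 - <<'E'
from h import *
for n in ['scene','side','wrist']: snap(n,n+'9')
z=np.load('pics/scene9.npz')['im']; w=np.load('pics/side9.npz')['im']
p=vision.camera_params('scene');T=Tcam(p); q=proj([nip()[0]],p,T)[0].astype(int)
p=vision.camera_params('side');T=Tcam(p); r=proj([nip()[0]],p,T)[0].astype(int)
f=lambda im,c: cv2.resize(im[c[1]-30:c[1]+20,c[0]-25:c[0]+25],(400,400),interpolation=2)
cv2.imwrite('pics/z9.png',np.hstack([f(z,q),f(w,r)])[:,:,::-1])
E
python3 joint.py 9; python3 rel.py 9 | grep coup; python3 g.py 0
```

```text
bear [0.5814 0.2281 0.0722 0.0455] coup [ 0.33 -0.08 -0.02] cam t mm [-1.1  0.2  0.8 -0.2  0.7  0.   1.2 -0.9 -1.3] 2087.2289836502205
mouth-N axis -0.5 y 0.1 lat 1.0 mm tilt deg [0.02 0.15] tool axes move mm [-0.14 -1.   -0.  ]
scene coup off mm 225 [ 0.7 -0.  -4.5] tilt fit [ 0.5 -2.1 -5.9] [ 5.3 -0.4]
side coup off mm 180 [ 0.9  0.1 -1.7] tilt fit [-0.2  0.3 -2.5] [-0.1 -2.4]
wrist coup off mm 5447 [-0.7 -0.6 -1.6] tilt fit [-0.8 -0.6 -1.6] [ 0.  -0.1]
8.4833 F tool [ -1.2  -6.5 -21.8] grip 0.025721464662888098
mouth dist mm -0.5
dist mm [-0.9 -0.4  0.1] tool mm [-0.3 -0.8 -0.5] rot deg [ 0.15 -0.03  0.01] N 1
[-0.3 -0.8 -0.5] [ 0.15 -0.03  0.01]
```

View pics/z9.png

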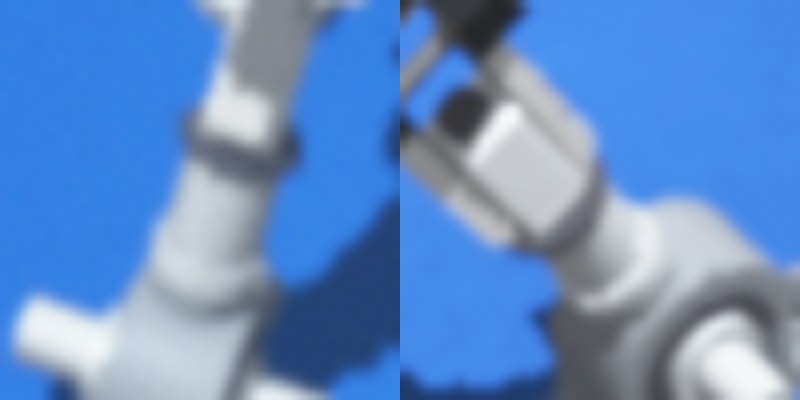

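View pics/scene9.png

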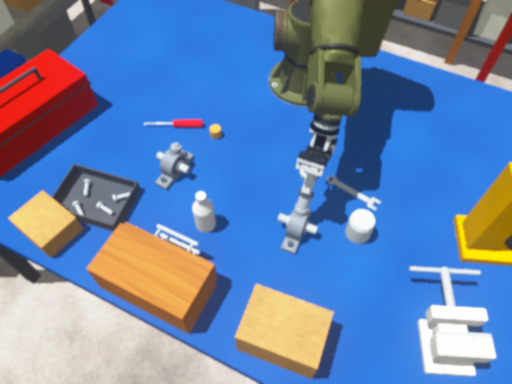

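The sleeve sits flush on the collar in both views: the joint at about (215,270) in the scene crop and (620,280) in the side crop. The force is steady and the bystanders are unmoved.

```bash
python3 -c "
from h import *
print(ticket.hand_in())"
```

```text
the job is handed in; nothing more can be done
None
```

I picked up the coupler and pressed it over the leaning nipple until it snapped on. I then pushed it home against the collar and handed in at about 8.5 s with it still gripped and pushed.

**Last checks:**
- **Position:** the camera and arm fit put the mouth at -0.5 mm from the collar, which is home within measurement error. It was about 1 mm off sideways and 0.15° off square.
- **Push:** about 25 N axially, steady over 0.35 s, against the valve's 12 N spring. The sideways force was about 6–8 N.
- **Pictures:** the sleeve sits flush on the collar in the scene and side views. Nothing else appeared to have moved in the scene picture; I did not measure the other objects.

**What disagreed or went less cleanly:**
- The wrist force peaked at about 84 N when the sleeve first met the collar. I eased it off at once; the limit is 120 N.
- The scene camera's separate tilt fit of the coupler gave 5°. It used few points on the seated sleeve. The wrist-camera fit and arm pose showed under 0.2°, and the side camera's separate fit gave 2.4°.
- I could not see the snap or the valve travel directly. I inferred both from position and force.

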